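Clamp a terminal board in the flashing jig

ROBOT

A 6-joint arm with a two-finger parallel gripper is mounted at the origin on a cart in front of the work surface, level with it; the furniture and walls round the work are solid. World frame = base frame: x ahead of the robot, y to its left, z up, the work surface at z = 0. Lengths are in mm, angles in degrees, forces in N, time in s.
With the tool pointing down it reaches from about 325 to 925 mm from the base axis. Payload 3.1 kg.
Tool frame: the origin (TCP) lies on the mounting face of the last link; the fingertips stand 173 mm ahead of it and the grasp point (between the pads) lies 155 mm ahead of it; z points along the fingers, y is the line along which they close (so a half turn about z gives the same grasp; the last joint's range is limited). The gripper opens to 85 mm and grips with 20 to 120 N. Pads are 22 mm wide; open, the fingers measure 114 mm over their backs; the gripper's body (76 mm by 85 mm) begins 54 mm behind the grasp point. The pads swing forward as they close: fully open they stand 13 mm farther back than shut.
Start: joints at [70.749, 12.427, 92.441, -0, 75.132, -6.429], TCP at [138.691, 609.431, 404.7] pointing down, gripper open.
Joint ranges: [-157.48, 157.48], [-44.54, 120.13], [17.64, 146.25], [-64.5, 244.5], [7.68, 150.69], [-147.95, 147.95]. Speed limits (degrees/s): [159.86, 159.86, 180, 180, 180, 180].

INTERFACE

Orientations are given as [roll, pitch, yaw] about the fixed x, y, z axes, in that order (R = Rz(yaw) Ry(pitch) Rx(roll)).
In Python, from station import ctrl, fingers, cams, models, status gives the robot as it stands. Calls block until the motion is done:
- ctrl.goto(position, orientation): joint-space move of the TCP to a pose.
- ctrl.move_l(position, attitude=None, speed=150): straight line of the TCP; attitude=None keeps the orientation; speed is the mean speed in mm/s.
- ctrl.move_j(angles): joint-space move.
- fingers.grip(opening, squeeze=None): finger opening in mm; squeeze is the grip in N (None keeps the last); returns when the fingers have stopped.
- ctrl.wait(seconds).
- ctrl.solve_ik(position, orientation): joint angles nearest the present ones, or None.
- cams.get_image(name): name is "scene" or "side" or "wrist"; returns (picture, depth): 384x512x3 uint8, red, green, blue; 384x512 float32, mm along the optical axis (not along the pixel's ray), 0 where there is no reading.
- cams.get_calibration(name): a dict with "fx", "fy", "cx", "cy" (pixels), "D" ([k1, k2, p1, p2, k3] as OpenCV has them; the pictures are not rectified), "R" (3x3) and "t" (3): a world point X has camera coordinates R X + t; the wrist camera has in their place "mount" (4x4, takes a point from camera to tool coordinates, whose origin is the TCP and whose axes are the flange's). Camera axes: x right, y down, z forward; pixel columns grow to the right and rows downward; lengths in mm; the calibration is good to about 2 mm. A picture is of the moment at which its call begins: read the wrist's pose just before it. get_calibration takes no time and is no camera call.
A pose or a line that the arm cannot do raises ctrl.Unreachable and nothing moves.
- ctrl.sign_off(): hands the job in; it is judged then, once.
Trained networks look in the newest picture that a camera, given by its name, has taken for a name from the list of things; names that differ only in an ending like _2 or _b are one class to them, and where a whole thing is asked for, a point or a joint stands for the part that bears it (a point fixed in the world has none). Each returns a list of dicts, best first, with "score" (0 to 1); they miss things now and then, are a little off and sometimes report something else, mostly with a low value. They report only what shows in the picture. A call takes as long as a camera call.
- models.look_for(camera, label): "point" ([column, row] in pixels, amid what is visible of it).
- models.trace(camera, label): "region" (384x512 bool, what is visible of it) and "point" ([column, row] in pixels, amid what is visible of it).
- models.pinpoint(camera, label): "point" ([column, row] in pixels: a listed point, or the origin of a listed thing).
Readings, each from a call of its own:
- status.get_t(): time.
- status.get_joint_pos(): joint angles.
- status.get_qvel(): joint speeds.
- status.get_effort(): joint torques, N m.
- status.get_tcp_pos(): TCP position.
- status.get_ee_rot(): TCP orientation.
- status.get_wrist_force(): force on the tool from outside, world axes, zero at the start.
- status.get_moment(): the same for the moment, N m.
- status.get_grip_width(): finger opening in mm.
- status.get_grip_force(): force on a finger pad.
Only numpy, scipy, OpenCV 4.12 (cv2) and the standard library are available. Lean on these libraries where they do the work, as an engineer would, in place of code of your own. Each camera call takes 0.05 s, during which the arm holds its last target. There are 200 camera calls.

TASK

Load the green terminal board into the flashing jig: lay it flat in the nest between the dowels (either way round), then push the blue lid down until it snaps under its catch, then screw the black knob on the lid clockwise, regripping as often as needed, until it is fully home and presses the board down onto the spring pins. Leave the lid latched, and leave the roll of tape, the test probe, the cutters and the marker where they lie.

Things in the scene. Friction and masses are not known exactly. Their poses are not given: they have to be found in the camera images.
- jig: Fixed flashing jig: black base 162 x 120 mm, 26 mm high, with a blue frame lid. Origin: under the nest centre, on the table. Own x points to the hinge side, z up. Base spans x = -86..76 mm. Catch post at x = -84..-73 mm, 66 mm high; two hinge cheeks at x = 54..74, y = +-50 mm, 77 mm high. The open lid leans back at the hinge side, its top 225 mm over the table: pass above it.
- board: Green terminal board, 78 (x) x 62 (y) mm, about 50 g. Origin: in its middle, 2.3 mm below the underside of its PCB, which lies on the table. Black module on top, up to z = 21 mm. Green terminal blocks along both long edges, 72 mm long, outer faces at y = +-30 mm, z = 4 to 14 mm: grip across these (60 mm), fingertips 2 to 3 mm above the surface. The PCB reaches to y = +-31 mm.
- nest (a point): Centre of the nest floor, a sprung grey plate 36 mm above the table; axes as the jig's. The board lies on it with its long side (x) along the jig's x, either way round, its origin then 2.3 mm below this point. Eight dowels, 6 mm thick, 11 mm tall, tapered, leave 2 mm all round; at the long sides (y = +-36 mm) they stand at x = +-31 mm, so the fingers fit between them.
- lid (a joint): Lid hinge angle in rad: 0 shut, 1.68 to 1.95 (leaning back past upright) at the start. It stays where it is left (0.28 N m friction). From 0.08 rad a spring catch resists with about 13 N at the tab until the lip is past it (about 0.03), then the lid snaps down to its stop at 0. The catch lets go again only at over 11 N.
- lid_hinge (a point): Middle of the hinge line, at the jig's x = +62 mm, y = 0, 70 mm above the table; the line runs along the jig's y. The lid's outer face lies 4 mm outside this axis.
- lid_tab (a point): Middle of the thumb tab on the lid's free edge, on the outer face (the top when shut), 145 mm from the hinge line. The tab is 34 mm wide (along the hinge line), 5 mm thick and spans 128 to 156 mm from the hinge line. Shut, it is at the jig's x = -83, y = 0, 74 mm above the table. Push on it from behind with the fingertips and follow the arc about the hinge.
- knob_grip (a point): On the screw's axis, 5 mm below the knob's top. Black knurled round knob, 44 mm diameter, 24 mm high, above a brass bush on the lid (knob underside 12 mm off the lid when backed out, 7 mm when home). Axis 62 mm from the hinge line. With the lid shut the axis is vertical over the nest centre and this point is 105.2 mm (backed out) to 100 mm (home) above the table.
- thumbscrew (a joint): Turn of the knob in rad; clockwise seen from above (lid shut) is positive and tightens: 0 backed out, 0 to 1.3 at the start, 8.2 fully home (hard stop, knob on its bush). Lead 4 mm a turn: the knob and the press yoke under the lid sink 5.2 mm over the 8.2 rad, so follow it down. Turning takes about 0.05 N m; it stays where it is left.
- nest_plate (a joint): How far the sprung nest plate is pressed down, in m: 0 free, 0.004 bottom. With board and lid in place the yoke's rubber feet meet the terminal blocks about half-way through the screw's travel and at home press the board down by about 2.5 mm (8 N).
- tape: Roll of black tape next to the board, 60 mm across, 19 mm high, lying flat. Origin: centre of its underside. Bystander (another roll far back belongs to the room).
- probe: Black test probe, 131 mm long (own y), 17 mm thick, lying. Origin: centre of its underside. Bystander.
- cutters: Cutters with black handles, 148 mm long (own y), 50 mm wide, 11 mm high, lying. Origin: centre of its underside. Bystander.
- marker: Plain black marker pen, 135 mm long (own y), 13 mm high, lying. Origin: centre of its underside. Bystander.

How it is judged (in metres and radians):
On the way, in this order (a step that is already met when the one before it is completed fails the run):
1. the board lies flat in the nest between the dowels (horizontal distance between board and nest below 0.006 m and angle between the x axis of board and the x axis of jig, either way round below 0.1 rad and z of board in the frame of nest below 0.0005 m and angle between board's own z axis and vertical below 0.05 rad), for 0.2 s.
2. the lid is shut on its catch over the board (value of joint lid below 0.03 rad and horizontal distance between board and nest below 0.006 m), for 0.2 s.
3. the knob is screwed home and the board is pressed down (value of joint thumbscrew above 8 rad and value of joint nest_plate above 0.0015 m and value of joint lid below 0.03 rad), for 0.2 s.
At the end, for the whole second after the job is handed in: The board lies flat in the nest (centre within 6 mm of the nest centre, turned less than 0.1 rad from it, either way round), the lid is shut on its catch (less than 0.03 rad), the knob is home (above 8.0 of 8.2 rad) and the sprung nest plate is pressed down by more than 1.5 mm; all at rest (all of step 1 and all of step 3 and linear speed of board below 0.02 m/s); the robot touches nothing.
It fails at once if the tape, probe, cutters or marker is moved by more than 30 mm (distance of any of tape, probe, cutters, marker from where it was at the start of the episode above 0.03 m).
It also fails if it takes over 72 s, if anything falls off the work surface, if the arm or the gripper's body presses on something with over 40 N, if the wrist force passes 120 N, or if a joint passes its speed limit or range.

## Working session

There is one attempt and no reset: what is moved stays moved. The work goes in short steps, each a Python script; the robot and the scene stay as the last script left them, time stands still between calls to the robot, and variables do not carry over. Pictures are saved under pics/ and viewed, at most 13 in all, crops included, and the job is handed in when it is done.

```bash
ls; mkdir -p pics; cat > h.py <<'E'
import numpy as np, cv2
from station import ctrl, fingers, cams, models, status
from scipy.spatial.transform import Rotation as Ro
def calib(n):
    c=cams.get_calibration(n)
    K=np.array([[c['fx'],0,c['cx']],[0,c['fy'],c['cy']],[0,0,1.]]); D=np.array(c['D'],float)
    if 'R' in c:
        R=np.array(c['R']);t=np.array(c['t'])
    else:
        M=np.array(c['mount']);T=np.eye(4);T[:3,:3]=Ro.from_euler('xyz',status.get_ee_rot(),degrees=True).as_matrix();T[:3,3]=status.get_tcp_pos()
        W=np.linalg.inv(T@M);R=W[:3,:3];t=W[:3,3]
    return K,D,R,t
def rays(uv,C):
    K,D,R,t=C
    p=cv2.undistortPoints(np.array(uv,float).reshape(-1,1,2),K,D).reshape(-1,2)
    d=np.c_[p,np.ones(len(p))]
    return -R.T@t, d@R, d
def onz(uv,C,z):
    o,d,_=rays(uv,C); return o+d*((z-o[2])/d[:,2])[:,None]
def cloud(uv,dep,C):
    uv=np.array(uv,int); o,d,_=rays(uv,C); z=dep[uv[:,1],uv[:,0]]
    return (o+d*z[:,None])[z>0]
def proj(X,C):
    K,D,R,t=C
    return cv2.projectPoints(np.array(X,float).reshape(-1,3),cv2.Rodrigues(R)[0],t,K,D)[0].reshape(-1,2)
def save(n,img): cv2.imwrite('pics/'+n,img[:,:,::-1])
E
python3 - <<'E'
from h import *
ims=[]
for n in ['scene','side']:
    im,d=cams.get_image(n);C=calib(n);ims.append(im)
    print(n,'cam at',(-C[2].T@C[3]).round(), 'fwd',C[2][2].round(2))
    np.savez(n+'.npz',im=im,d=d)
    for l in ['board','nest','jig','lid_tab','knob_grip','lid_hinge','tape','probe','cutters','marker']:
        r=models.pinpoint(n,l)
        for q in r[:2]:
            u=np.array(q['point']);i=u.round().astype(int);
            dd=d[min(max(i[1],0),383),min(max(i[0],0),511)]
            print(l,round(q['score'],2),u.round(1),'z0',onz([u],C,0)[0].round(),'depth',cloud([i.clip(0,383 if 0 else 511)],d,C).round().tolist() if 0<=i[1]<384 and 0<=i[0]<512 else '')
    save(n+'0.png',im)
print(status.get_t())
E
```

```text
pics
station.py
scene cam at [  50. -548. 1005.] fwd [ 0.38  0.51 -0.77]
board 0.66 [208.6 163.1] z0 [483. 294.  -0.] depth [[478.0, 281.0, 14.0]]
board 0.26 [313.8 272.3] z0 [ 507. -200.    0.] depth [[445.0, -248.0, 139.0]]
nest 0.64 [303.4 259.6] z0 [ 509. -153.    0.] depth [[490.0, -169.0, 38.0]]
jig 0.6 [300.2 268.1] z0 [ 486. -169.    0.] depth [[470.0, -182.0, 36.0]]
lid_tab 0.97 [331.3 261.6] z0 [ 567. -202.    0.] depth [[492.0, -252.0, 143.0]]
knob_grip 0.54 [326.9 276.9] z0 [ 527. -230.    0.] depth [[459.0, -276.0, 143.0]]
lid_hinge 0.81 [316.1 271.6] z0 [ 514. -202.    0.] depth [[458.0, -243.0, 119.0]]
tape 0.53 [230.2 148.6] z0 [576. 310.   0.] depth [[567.0, 296.0, 14.0]]
probe 0.45 [192.5 172.1] z0 [421. 289.   0.] depth [[421.0, 292.0, -2.0]]
cutters 0.79 [332.2 252.6] z0 [ 588. -182.    0.] depth [[484.0, -253.0, 193.0]]
marker 0.76 [270.5 282.4] z0 [ 396. -158.    0.] depth [[393.0, -159.0, 8.0]]
side cam at [ 384. -908.  685.] fwd [ 0.11  0.86 -0.51]
board 0.91 [237.9 190.9] z0 [485. 284.   0.] depth [[483.0, 264.0, 11.0]]
nest 0.56 [254.1 281.8] z0 [ 481. -127.    0.] depth [[461.0, -285.0, 139.0]]
jig 0.85 [260.1 294.3] z0 [ 488. -169.    0.] depth [[474.0, -273.0, 98.0]]
jig 0.65 [268.7 186.5] z0 [580. 298.   0.] depth [[577.0, 272.0, 16.0]]
lid_tab 0.96 [257.  243.5] z0 [506.  15.   0.] depth [[469.0, -271.0, 211.0]]
knob_grip 0.68 [255.5 285.3] z0 [ 482. -139.    0.] depth [[465.0, -283.0, 129.0]]
lid_hinge 0.78 [256.2 285.9] z0 [ 484. -141.    0.] depth [[465.0, -283.0, 126.0]]
tape 0.59 [269.8 186.3] z0 [583. 298.   0.] depth [[580.0, 274.0, 15.0]]
probe 0.38 [210.1 191.9] z0 [402. 289.   0.] depth [[402.0, 286.0, 2.0]]
cutters 0.9 [312.2 291.2] z0 [ 602. -174.    0.] depth [[602.0, -174.0, -0.0]]
marker 0.65 [217.5 294.6] z0 [ 397. -157.    0.] depth [[398.0, -162.0, 3.0]]
1.1
```

```bash
python3 - <<'E'
import cv2,numpy as np
a=np.load('scene.npz')['im'][110:330,150:400,::-1];b=np.load('side.npz')['im'][160:350,170:350,::-1]
a=cv2.resize(a,None,fx=1.8,fy=1.8,interpolation=cv2.INTER_CUBIC)
b=cv2.resize(b,None,fx=1.9,fy=1.9,interpolation=cv2.INTER_CUBIC)
o=np.zeros((400,800,3),np.uint8);o[:396,:450]=a;o[:361,455:797]=b
cv2.imwrite('pics/v1.png',o)
E
```

```text
(no output)
```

View pics/v1.png

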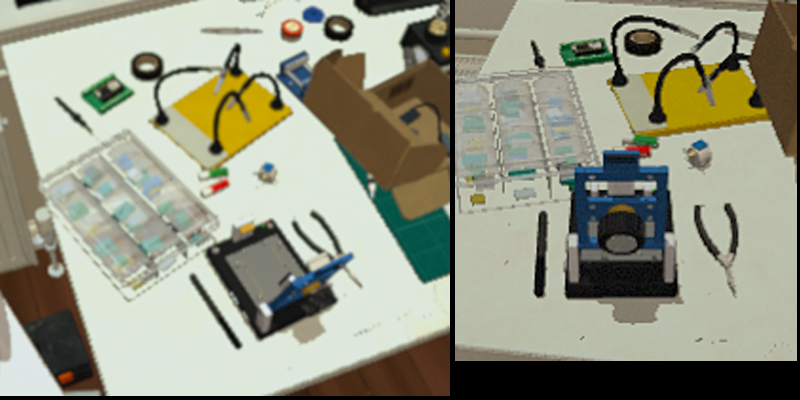

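```bash
python3 - <<'E'
from h import *
print(status.get_ee_rot(),np.array(cams.get_calibration('wrist')['mount']).round(2).tolist())
M=np.array(cams.get_calibration('wrist')['mount'])
off=M[:3,3]
def hover(x,y,z,yaw):
    R=Ro.from_euler('xyz',[180,0,yaw],degrees=True).as_matrix(); w=R@off
    d=R@M[:3,2]
    s=(-z-w[2])/d[2]
    p=[x-w[0]-d[0]*s*0,y-w[1]-d[1]*s*0,z]
    p=[x-(w+d*s)[0],y-(w+d*s)[1],z]
    print(p,[ctrl.solve_ik(p,[180,0,yw]) for yw in (yaw,)]); ctrl.goto(p,[180,0,yaw])
def snap(tag,labels):
    C=calib('wrist');im,d=cams.get_image('wrist');np.savez(tag+'.npz',im=im,d=d,K=C[0],D=C[1],R=C[2],t=C[3])
    save(tag+'.png',im)
    for l in labels:
        for q in models.pinpoint('wrist',l)[:2]:
            i=np.array(q['point']).round().astype(int).clip(0,[511,383]);print(l,round(q['score'],2),i,onz([q['point']],C,0)[0].round(),cloud([i],d,C).round().tolist())
hover(485,280,400,0); snap('wb',['board','tape','probe'])
print(status.get_t())
hover(480,-165,480,90); snap('wj',['jig','nest','lid_tab','lid_hinge','knob_grip','marker','cutters'])
print(status.get_t())
a=cv2.resize(cv2.imread('pics/wb.png'),(400,300));b=cv2.resize(cv2.imread('pics/wj.png'),(400,300))
cv2.imwrite('pics/v2.png',np.hstack([a,b]))
E
```

```text
[ 1.79999854e+02 -1.26395535e-03  1.67174440e+02] [[0.0, -0.95, -0.32, 83.81], [1.0, -0.0, 0.0, -0.64], [-0.0, -0.32, 0.95, 31.24], [0.0, 0.0, 0.0, 1.0]]
[np.float64(527.303700695202), np.float64(279.78656590801603), 400] [array([ 2.12160153e+01,  9.27834822e+00,  9.66233804e+01, -2.54444375e-14,
        7.40982714e+01,  1.11216015e+02])]
board 0.66 [248 183] [490. 298.   0.] [[496.0, 297.0, 17.0]]
tape 0.87 [239 110] [579. 307.   0.] [[579.0, 307.0, -1.0]]
probe 0.92 [266 240] [410. 276.   0.] [[417.0, 275.0, 13.0]]
3.15
[np.float64(480.1208847721689), np.float64(-95.33722379634284), 480] [array([-19.45282999,  -7.64025942, 105.15034766,   0.        ,
        82.48991175, -19.45282999])]
jig 0.72 [263 186] [ 482. -162.    0.] [[481.0, -150.0, 35.0]]
nest 0.94 [265 197] [ 484. -180.    0.] [[484.0, -167.0, 36.0]]
lid_tab 0.86 [251 347] [ 459. -484.    0.] [[469.0, -263.0, 211.0]]
knob_grip 0.73 [250 297] [ 458. -368.    0.] [[465.0, -259.0, 136.0]]
marker 0.89 [201 182] [ 387. -156.    0.] [[389.0, -153.0, 10.0]]
cutters 0.9 [336 195] [ 594. -177.    0.] [[594.0, -177.0, -1.0]]
5.5167
```

View pics/v2.png

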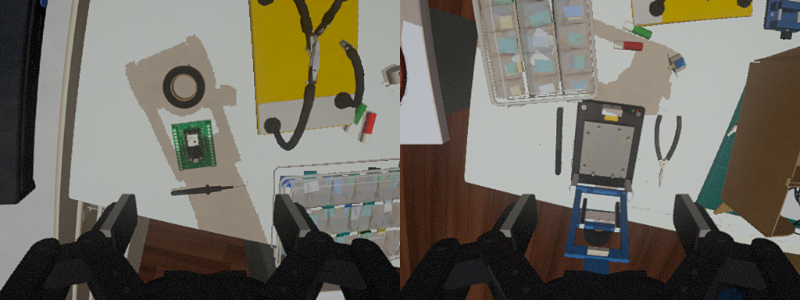

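```bash
cat > ortho.py <<'E'
from h import *
def load(tag):
    f=np.load(tag+'.npz');return f['im'],f['d'],(f['K'],f['D'],f['R'],f['t'])
def pts(tag):
    im,d,C=load(tag);v,u=np.mgrid[:384,:512];uv=np.c_[u.ravel(),v.ravel()]
    o,dd,_=rays(uv,C);z=d.ravel();return (o+dd*z[:,None]).reshape(384,512,3),im,d,C
def ortho(tag,z,x0,x1,y0,y1,s=4):  # image right=+x, up=+y
    im,d,C=load(tag)
    xs=np.arange(x0,x1,1/s);ys=np.arange(y1,y0,-1/s);X,Y=np.meshgrid(xs,ys)
    p=proj(np.stack([X,Y,0*X+z],-1),C).astype(np.float32).reshape(*X.shape,2)
    return cv2.remap(im,p[...,0],p[...,1],cv2.INTER_LINEAR)
E
python3 - <<'E'
from ortho import *
P,im,d,C=pts('wb')
hsv=cv2.cvtColor(im,cv2.COLOR_RGB2HSV)
m=(hsv[...,0]>45)&(hsv[...,0]<95)&(hsv[...,1]>110)&(abs(P[...,0]-488)<60)&(abs(P[...,1]-297)<60)&(d>0)
print(m.sum(),np.percentile(P[m],[2,50,98],axis=0).round(1).tolist())
mm=cv2.morphologyEx(m.astype(np.uint8),cv2.MORPH_CLOSE,np.ones((15,15)))
v,u=np.nonzero(mm)
for z in (2.3,8): print('board rect',z,cv2.minAreaRect(onz(np.c_[u,v],C,z)[:,:2].astype(np.float32)))
Q,im2,d2,C2=pts('wj')
near=(abs(Q[...,0]-482)<100)&(Q[...,1]>-260)&(Q[...,1]<-60)
g=im2.mean(-1); sat=im2.max(-1).astype(int)-im2.min(-1)
mp=near&(Q[...,2]>30)&(Q[...,2]<41)&(g>90)&(sat<50)
mb=near&(Q[...,2]>14)&(Q[...,2]<60)
for nme,m,z in (('plate',mp,36),('base',mb,26)):
    m=cv2.morphologyEx(m.astype(np.uint8),cv2.MORPH_OPEN,np.ones((3,3)))
    v,u=np.nonzero(m);w=onz(np.c_[u,v],C2,z)[:,:2].astype(np.float32)
    print(nme,len(u),np.median(Q[m>0],axis=0).round(1),cv2.minAreaRect(w),w.min(0),w.max(0))
a=ortho('wb',4,430,550,240,360,3);b=ortho('wj',36,400,570,-270,-70,3)
o=np.zeros((600,800,3),np.uint8);o[:360,:360]=a;o[:b.shape[0],280:280+b.shape[1]]=b; o[:360,:270]=a[:,45:315]
save('v3.png',o)
E
```

```text
2671 [[453.6, 239.8, 0.3], [536.7, 296.2, 299.7], [544.2, 348.9, 316.9]]
board rect 2.3 ((316.6849365234375, 417.1314392089844), (406.6135559082031, 736.5820922851562), 2.988477945327759)
board rect 8 ((321.24127197265625, 414.9969482421875), (400.2884826660156, 725.124267578125), 2.9884777069091797)
plate 3986 [ 481.  -157.9   35.4] ((480.7254638671875, -163.8603057861328), (107.36607360839844, 104.07040405273438), 82.58870697021484) [ 422.47815 -223.43558] [ 530.3674   -105.899445]
base 8740 [ 478.2 -147.6   34.2] ((458.7337646484375, -149.94143676757812), (171.7506103515625, 167.0897674560547), 82.85025787353516) [ 384.39926 -243.91957] [549.71515 -62.78412]
```

View pics/v3.png

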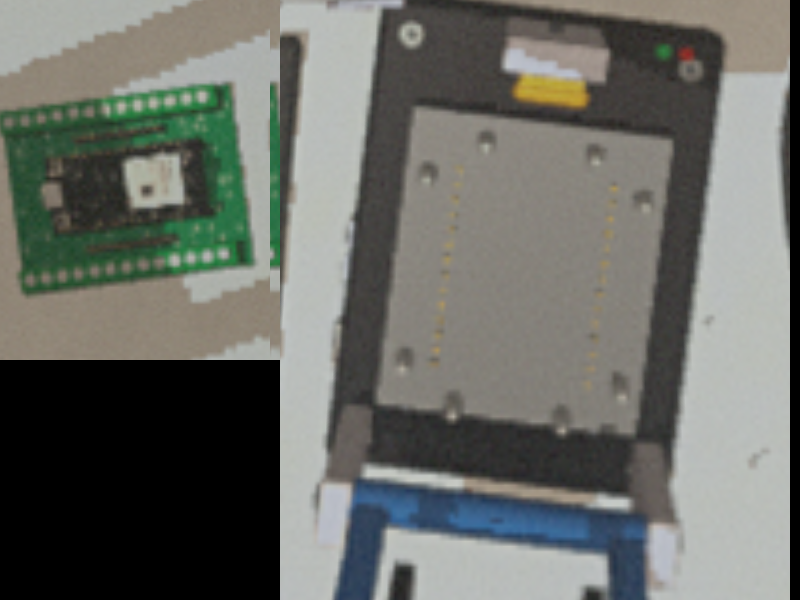

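```bash
python3 - <<'E'
from ortho import *
P,im,d,C=pts('scene') if 0 else (None,)*4
f=np.load('scene.npz');Cs=calib('scene');v,u=np.mgrid[:384,:512]
o,dd,_=rays(np.c_[u.ravel(),v.ravel()],Cs);Q=o+dd*f['d'].ravel()[:,None]
Q=Q[(f['d'].ravel()>0)]
for y0 in range(-80,400,40):
    print(y0,[int(np.percentile(q[:,2],98)) if len(q:=Q[(Q[:,0]>=x0)&(Q[:,0]<x0+40)&(Q[:,1]>=y0)&(Q[:,1]<y0+40)]) else -1 for x0 in range(320,720,40)])
a=ortho('wb',4,430,550,240,360,4);h=cv2.cvtColor(a,cv2.COLOR_RGB2HSV)
m=((h[...,0]>45)&(h[...,0]<95)&(h[...,1]>110)).astype(np.uint8)
n,L,S,_=cv2.connectedComponentsWithStats(cv2.morphologyEx(m,cv2.MORPH_CLOSE,np.ones((9,9))))
k=1+np.argmax(S[1:,4]);y,x=np.nonzero(L==k);r=cv2.minAreaRect(np.c_[430+x/4,360-y/4].astype(np.float32));print(r)
b=ortho('wj',36,400,570,-270,-70,4);g=b.mean(-1)
m=((g>105)&(g<160)&(b.max(-1).astype(int)-b.min(-1)<40)).astype(np.uint8);m[:,:]*=1
m=cv2.morphologyEx(m,cv2.MORPH_OPEN,np.ones((7,7)));n,L,S,_=cv2.connectedComponentsWithStats(m)
k=L[4*90,4*81]; y,x=np.nonzero(L==k);print(S[k],cv2.minAreaRect(np.c_[400+x/4,-70-y/4].astype(np.float32)))
c=np.array([[413,107],[672,140],[635,435],[375,404]])-[280,0]; print(c.mean(0)/3*[1,-1]+[400,-70])
E
```

```text
-80 [61, 62, 60, 61, 53, 3, 3, 3, 233, 3]
-40 [54, 56, 55, 60, 3, 3, 30, 31, 232, 229]
0 [56, 56, 54, 60, 14, 14, 3, 3, 2, 215]
40 [55, 54, 54, 60, 12, 47, 59, 16, 17, 16]
80 [57, 55, 53, 60, 16, 21, 98, 96, 27, 75]
120 [60, 60, 60, 59, 17, 18, 17, 106, 79, 79]
160 [49, 58, 58, 59, 104, 123, 121, 108, 100, 96]
200 [2, 1, 7, 2, 1, 9, 14, 17, 16, 66]
240 [1, 2, 14, 12, 12, 8, 16, 1, 2, 2]
280 [1, 1, 13, 17, 17, 18, 20, 18, 1, 1]
320 [1, 1, 9, 9, 11, 16, 18, 7, 1, 2]
360 [0, 2, 1, 1, 1, 1, 1, 1, 1, 1]
((487.3341064453125, 297.4945373535156), (75.99412536621094, 60.69618225097656), 7.594643592834473)
[   130    143    393    435 133679] ((481.3831481933594, -160.41383361816406), (99.90988159179688, 87.50224304199219), 82.71105194091797)
[ 481.25 -160.5 ]
```

```bash
python3 - <<'E'
from h import *
ctrl.goto([480,60,430],[180,0,60]); 
ctrl.goto([487,380,230],[180,0,90]); fingers.grip(60,30)
ctrl.move_l([487,380,176],speed=150)
f0=np.array(status.get_wrist_force());print('f0',f0,status.get_grip_width(),status.get_t())
z=176
while z>160:
    z-=1; ctrl.move_l([487,380,z],speed=30)
    f=np.array(status.get_wrist_force())-f0
    if f[2]>3: break
zc=status.get_tcp_pos()[2];print('contact',zc,f,status.get_t())
open('zc.txt','w').write(str(zc))
ctrl.move_l([487,380,215],speed=200)
fingers.grip(80)
ctrl.goto([487.3,297.4,230],[180,0,7.5])
print(status.get_t())
E
```

```text
f0 [ 0.41026233 -0.63529902  0.50418958] 60.03115793874446 8.625
contact 168.43408327504488 [-1.25182857 -0.10262958  3.0441674 ] 10.625
12.5417
```

```bash
python3 - <<'E'
from h import *
ctrl.move_l([487.3,297.4,171.3],speed=130)
w=fingers.grip(50,45); print(w,status.get_grip_width(),status.get_grip_force(),np.round(status.get_wrist_force(),1))
ctrl.move_l([487.3,297.4,400],speed=250)
print(status.get_grip_width(),np.round(status.get_wrist_force(),1),status.get_t())
C=calib('wrist');im,d=cams.get_image('wrist');np.savez('wh.npz',im=im,d=d,K=C[0],D=C[1],R=C[2],t=C[3])
T=status.get_tcp_pos();print(T)
ctrl.goto([490,60,420],[180,0,45])
ctrl.goto([481.3,-160.6,330],[180,0,82.7])
C=calib('wrist');im2,d=cams.get_image('wrist');np.savez('wp.npz',im=im2,d=d,K=C[0],D=C[1],R=C[2],t=C[3])
print(status.get_tcp_pos(),status.get_ee_rot(),status.get_t())
save('v4.png',np.hstack([cv2.resize(im,(400,300)),cv2.resize(im2,(400,300))]))
E
```

```text
False 58.44160833663716 48.83333623409271 [ 0.5 -0.4  4. ]
58.05620516891426 [ 0.2  0.2 -0.7] 14.5333
[486.50687198 296.99604756 397.27878086]
[ 481.90320457 -159.61315445  330.41533109] [ 1.79953389e+02 -1.27688171e-02  8.27574455e+01] 16.6833
```

View pics/v4.png

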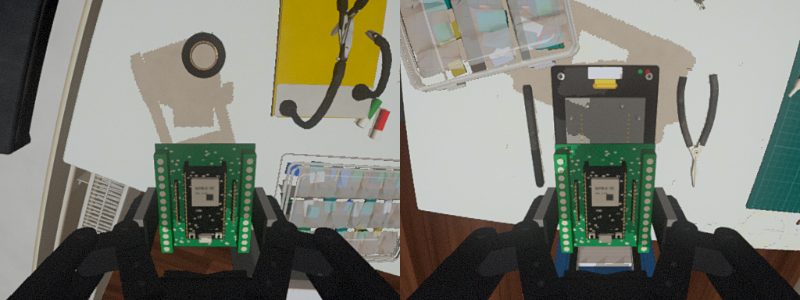

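```bash
python3 - <<'E'
from ortho import *
for tag,T in (('wh',None),('wp',[481.90,-159.61,330.415])):
    im,d,C=load(tag)
    M=np.array(cams.get_calibration('wrist')['mount'])
    W=np.eye(4);W[:3,:3]=C[2];W[:3,3]=C[3]
    TT=np.linalg.inv(W)@np.linalg.inv(M)   # tool pose
    for zt in (171.3-4,171.3-14):
        # work in tool coords: plane z=zt
        Rt=TT[:3,:3];tt=TT[:3,3]
        xs=np.arange(-60,60,.25);X,Y=np.meshgrid(xs,xs)
        Pw=np.stack([X,Y,0*X+zt],-1).reshape(-1,3)@Rt.T+tt
        p=proj(Pw,C).astype(np.float32).reshape(*X.shape,2)
        a=cv2.remap(im,p[...,0],p[...,1],cv2.INTER_LINEAR);h=cv2.cvtColor(a,cv2.COLOR_RGB2HSV)
        m=((h[...,0]>45)&(h[...,0]<90)&(h[...,1]>110)).astype(np.uint8)
        n,L,S,_=cv2.connectedComponentsWithStats(cv2.morphologyEx(m,cv2.MORPH_CLOSE,np.ones((9,9))))
        k=1+np.argmax(S[1:,4]);y,x=np.nonzero(L==k)
        print(tag,zt,cv2.minAreaRect(np.c_[xs[x],xs[y]].astype(np.float32)))
        if tag=='wp': save(f'ob{int(zt)}.png',a)
C=load('wp')[2];print((-C[2].T@C[3]))
# dowels region ortho for check
save('n36.png',ortho('wj',36,430,535,-215,-105,5))
o=np.hstack([cv2.imread('pics/ob167.png')[:,40:440],]);cv2.imwrite('pics/v5.png',cv2.resize(o,None,fx=1.2,fy=1.2))
E
```

```text
wh 167.3 ((-2.625, 2.125), (73.25, 81.25), 90.0)
wh 157.3 ((3.625, 2.375), (66.75, 75.25), 90.0)
wp 167.3 ((-3.5271377563476562, -0.7054672241210938), (62.56482696533203, 83.65632629394531), 89.63035583496094)
wp 157.3 ((2.75, -0.5), (58.0, 77.5), 90.0)
[491.67769956 -77.6891156  298.89252666]
```

View pics/v5.png

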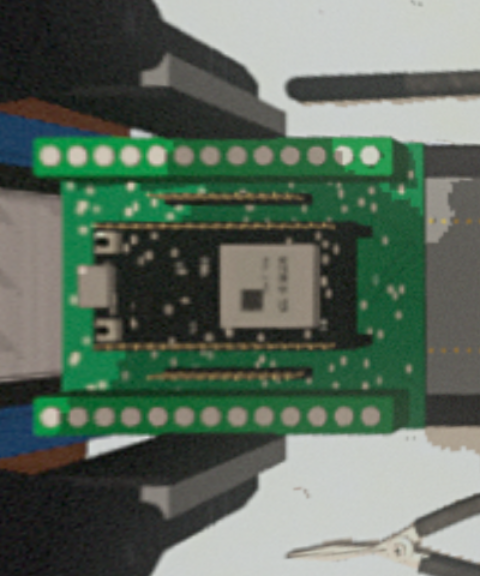

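```bash
python3 - <<'E'
from h import *
g=np.array([482.0,-160.0]);yaw=82.7
ctrl.move_l([*g,226],[180,0,yaw],speed=150);ctrl.wait(0.3)
p=np.array(status.get_tcp_pos());print(p,status.get_ee_rot());f0=np.array(status.get_wrist_force())
c=g+(g-p[:2])*(np.abs(g-p[:2])<1.5); dz=226-p[2]
z=226
while z>206.5:
    z=max(z-2.5,206.5) if z>214 else z-1
    ctrl.move_l([*c,z+dz],speed=60)
    f=np.array(status.get_wrist_force())-f0
    if f[2]>6 or np.hypot(f[0],f[1])>10: print('stop');break
print(z,f.round(1),np.round(status.get_tcp_pos(),1),status.get_grip_width(),status.get_t())
C=calib('wrist');im,d=cams.get_image('wrist');np.savez('wq.npz',im=im,d=d,K=C[0],D=C[1],R=C[2],t=C[3])
save('v6.png',im)
E
```

```text
[ 482.37771309 -160.19589361  226.91832043] [1.79902621e+02 3.14043724e-02 8.26965909e+01]
stop
206.5 [-1.5  1.1  8. ] [ 481.9 -159.9  206.3] 58.49319857171744 20.825
```

View pics/v6.png

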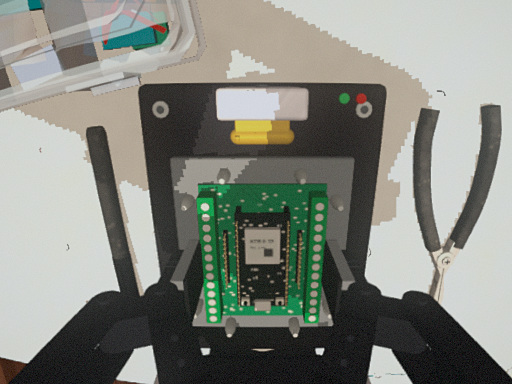

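```bash
python3 - <<'E'
from h import *
fingers.grip(72)
p=status.get_tcp_pos();ctrl.move_l([p[0],p[1],330],speed=220)
ctrl.goto([486,-95,400],[180,0,82.7]);ctrl.wait(.1)
C=calib('wrist');im,d=cams.get_image('wrist');np.savez('wr.npz',im=im,d=d,K=C[0],D=C[1],R=C[2],t=C[3])
fingers.grip(0)
print(status.get_t(),cams.get_calibration('wrist')['fx'])
from ortho import *
a=ortho('wr',38,400,570,-270,-70,4);h=cv2.cvtColor(a,cv2.COLOR_RGB2HSV)
m=((h[...,0]>45)&(h[...,0]<90)&(h[...,1]>110)).astype(np.uint8)
n,L,S,_=cv2.connectedComponentsWithStats(cv2.morphologyEx(m,cv2.MORPH_CLOSE,np.ones((9,9))))
k=1+np.argmax(S[1:,4]);y,x=np.nonzero(L==k);print(cv2.minAreaRect(np.c_[400+x/4,-70-y/4].astype(np.float32)))
Q,im,d,C=pts('wr')
for c in ((481,-160),):
    s=(abs(Q[...,0]-c[0])<40)&(abs(Q[...,1]-c[1])<30); print(np.percentile(Q[s][:,2],[10,30,50,70,90,98]).round(1))
# lid angle: blue points
h=cv2.cvtColor(im,cv2.COLOR_RGB2HSV);s=(h[...,0]>100)&(h[...,0]<125)&(h[...,1]>120)&(d>0)&(Q[...,2]>90)&(Q[...,1]<-200)
P=Q[s];print(len(P));print(np.polyfit(P[:,2],P[:,1],1),P[:,2].max())
o=np.zeros((400,800,3),np.uint8);o[:384,:512]=im;o[:,520:800]=cv2.resize(a,None,fx=.5,fy=.5)[:400,30:310];save('v7.png',o)
E
```

```text
23.175 311.0774990956321
((481.197509765625, -162.5187530517578), (79.91796875, 61.510658264160156), 82.84091186523438)
[35.3 37.3 45.5 48.3 51.5 53.7]
1665
[  -0.29520052 -199.06283688] 154.5754457179403
```

View pics/v7.png

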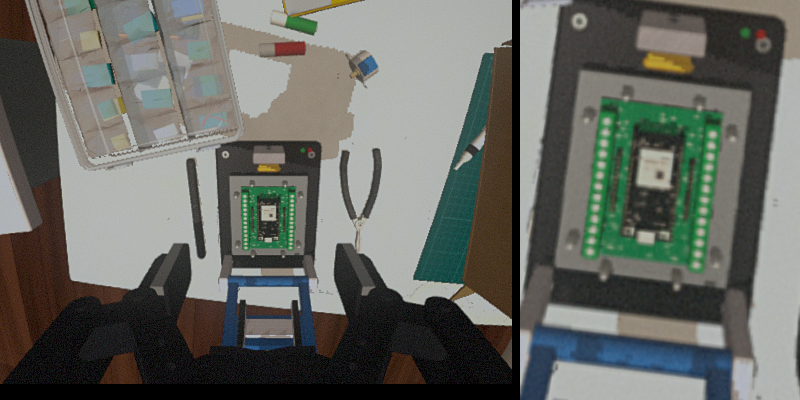

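```bash
cat >> h.py <<'E'
N0=np.array([481.9,-160.6]);EX=np.array([np.cos(np.radians(-97.3)),np.sin(np.radians(-97.3))])
def J(x,z): p=N0+EX*x; return [p[0],p[1],z]
YAW=82.7
E
python3 - <<'E'
from h import *
p=status.get_tcp_pos();ctrl.move_l([p[0],p[1],450],speed=250)
ctrl.goto(J(150,450),[180,0,YAW])
ctrl.move_l(J(145,373),[180,0,YAW],speed=200)
f0=np.array(status.get_wrist_force());print(status.get_t(),np.round(status.get_tcp_pos(),1))
r=142
ok=True
for th in np.r_[1.95,np.arange(1.75,0.1,-0.15),0.12]:
    x=62-r*np.cos(th)+4*np.sin(th);z=70+r*np.sin(th)+4*np.cos(th)
    ctrl.move_l(J(x+11,z+173),speed=170)
    f=np.array(status.get_wrist_force())-f0
    if np.linalg.norm(f)>25: print('force',th,f.round(1)); ok=False;break
    if abs(th-1.2)<.08 or th<.2: print(round(th,2),f.round(1))
print(ok,status.get_t())
C=calib('side');im,d=cams.get_image('side');save('v8.png',cv2.resize(im[160:350,170:350],None,fx=2.5,fy=2.5))
E
```

```text
24.925 [ 464.  -303.4  373.3]
1.15 [-0.9 -0.4  0.6]
0.12 [-0.5  0.1 -0.7]
True 28.5
```

View pics/v8.png

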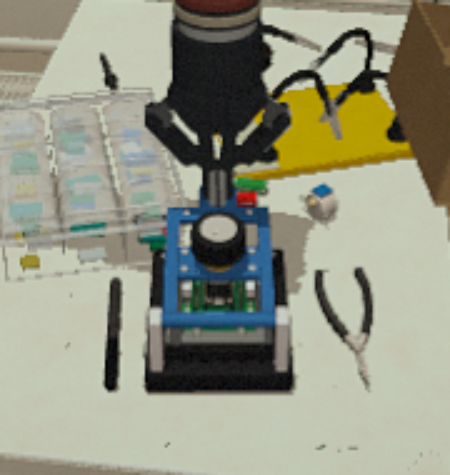

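```bash
python3 - <<'E'
from h import *
f0=np.array(status.get_wrist_force());z=status.get_tcp_pos()[2];log=[]
x=-76+11-11
while z>242:
    z-=1.5; ctrl.move_l(J(-72,z),speed=60)
    f=np.array(status.get_wrist_force())-f0; log.append((round(status.get_tcp_pos()[2]-173,1),round(f[2],1)))
    if f[2]>32: break
print(log,status.get_t())
ctrl.move_l(J(-72,330),speed=220)
fingers.grip(75)
ctrl.goto(J(-60,400),[180,0,YAW]);ctrl.wait(.1)
C=calib('wrist');im,d=cams.get_image('wrist');np.savez('wk.npz',im=im,d=d,K=C[0],D=C[1],R=C[2],t=C[3])
for q in models.pinpoint('wrist','knob_grip')[:1]: print(q['score'],q['point'],onz([q['point']],C,105)[0])
from ortho import *
a=ortho('wk',110,400,570,-270,-70,3);
Q,_,_,_=pts('wk')
s=(Q[...,2]>104)&(Q[...,2]<116)&(abs(Q[...,0]-482)<45)&(abs(Q[...,1]+160)<45);print(s.sum(),np.median(Q[s],0))
v,u=np.nonzero(s);w=onz(np.c_[u,v],C,110)[:,:2].astype(np.float32);print(cv2.minEnclosingCircle(w))
h=cv2.cvtColor(im,cv2.COLOR_RGB2HSV);s=(h[...,0]>100)&(h[...,0]<125)&(h[...,1]>120)&(abs(Q[...,0]-482)<80)&(abs(Q[...,1]+160)<120)
P=Q[s];L=(P[:,:2]-N0)@EX;print('lid slope',np.polyfit(L,P[:,2],1));print(status.get_t())
o=np.zeros((600,800,3),np.uint8);o[:384,:512]=im;o[:,520:800]=a[:600,100:380];save('v9.png',o)
E
```

```text
[(np.float64(90.4), np.float64(-0.4)), (np.float64(88.6), np.float64(0.3)), (np.float64(86.8), np.float64(0.4)), (np.float64(85.6), np.float64(3.2)), (np.float64(85.0), np.float64(8.0)), (np.float64(84.4), np.float64(13.2)), (np.float64(84.0), np.float64(19.6)), (np.float64(81.8), np.float64(9.0)), (np.float64(77.8), np.float64(0.6)), (np.float64(75.6), np.float64(-0.1)), (np.float64(74.6), np.float64(-0.4)), (np.float64(74.4), np.float64(7.2)), (np.float64(74.3), np.float64(14.8)), (np.float64(74.1), np.float64(22.2)), (np.float64(74.0), np.float64(31.3))] 32.3
0.8 [264.2, 240.6] [ 482.55454692 -160.40852535  105.        ]
1644 [ 481.49836914 -159.80915035  109.45862898]
((481.5345153808594, -159.96929931640625), 23.48696517944336)
lid slope [-0.911452   95.09236149]
34.1333
```

View pics/v9.png

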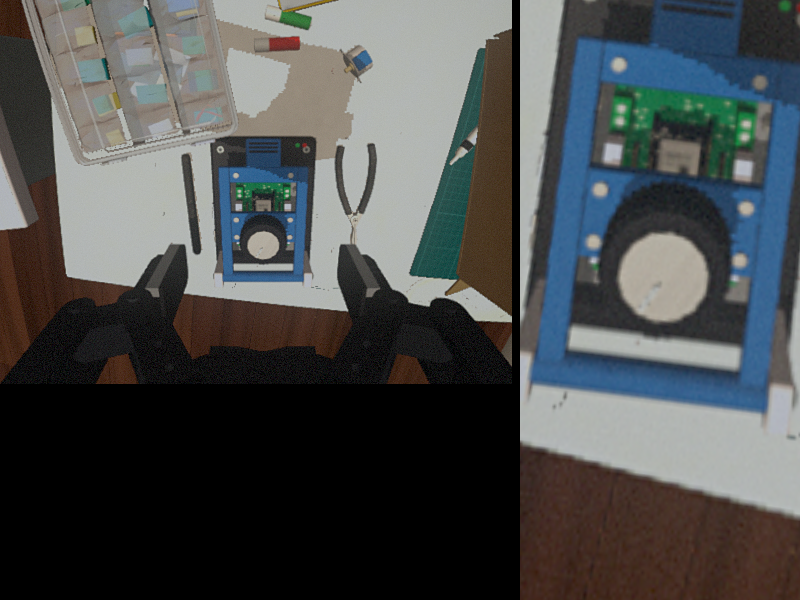

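```bash
cat > screw.py <<'E'
from h import *
KX,KY=482.2,-160.3
def q(z,a):
    v=np.array(ctrl.solve_ik([KX,KY,z],[180,0,YAW]),float); v[5]=a; return v
def stroke(z,a0,a1,step=65,stop=0.25):
    """grip the knob at height z with j6=a0 and turn to a1, sinking 4 mm/turn"""
    ctrl.move_j(q(z+35,a0)); ctrl.move_j(q(z,a0)); fingers.grip(38,25)
    m0=status.get_moment()[2];a=a0;log=[(round(status.get_grip_width(),1))]
    while a<a1:
        a=min(a+step,a1); ctrl.move_j(q(z-(a-a0)/360*4,a))
        m=status.get_moment()[2]-m0; f=status.get_wrist_force()[2]; log.append((a,round(m,2),round(f,1)))
        if abs(m)>stop: break
    print(log,status.get_t())
    z-=(a-a0)/360*4; fingers.grip(70); ctrl.move_j(q(z+35,a)); print(status.get_t()); return z,a
E
python3 - <<'E'
from screw import *
fingers.grip(70)
ctrl.move_j(q(330,-60))
z,a=stroke(257,-130,130)
print(z,a)
C=calib('side');im,d=cams.get_image('side')
E
```

```text
[43.0, (-65, np.float64(-0.03), np.float64(5.6)), (0, np.float64(-0.06), np.float64(9.3)), (65, np.float64(-0.06), np.float64(12.4)), (130, np.float64(-0.08), np.float64(14.0))] 41.1083
41.75
254.11111111111111 130
```

```bash
python3 - <<'E'
from screw import *
z,a=stroke(254.3,-130,135,step=50,stop=0.2)
print(z,a)
ctrl.goto(J(-60,400),[180,0,YAW]);ctrl.wait(.1)
C=calib('wrist');im,d=cams.get_image('wrist');np.savez('wl.npz',im=im,d=d,K=C[0],D=C[1],R=C[2],t=C[3])
from ortho import *
for t in('wk','wl'):
    Q,_,_,_=pts(t); s=(Q[...,2]>98)&(Q[...,2]<116)&(abs(Q[...,0]-482)<15)&(abs(Q[...,1]+160)<15);print(t,s.sum(),Q[s].mean(0))
    s=(abs(Q[...,0]-482)<60)&(Q[...,1]>-110)&(Q[...,1]<-85)&(Q[...,2]>60);print('lid z near tab',np.median(Q[s][:,2]))
save('v10.png',np.vstack([cv2.resize(ortho(t,g,400,570,-250,-90,2),None,fx=1,fy=1) for t,g in(('wk',110),('wl',105))]).copy())
print(status.get_t())
E
```

```text
[43.5, (-80, np.float64(-0.02), np.float64(5.2)), (-30, np.float64(-0.06), np.float64(7.0)), (20, np.float64(-0.1), np.float64(10.0)), (70, np.float64(0.4), np.float64(-0.6))] 49.5417
50.1833
252.07777777777778 70
wk 926 [ 482.16611439 -159.31942457  109.66682751]
lid z near tab 290.62266920851954
wl 905 [ 482.12169836 -159.33821905  104.92627535]
lid z near tab 288.51971968942104
51.625
```

```bash
python3 - <<'E'
from screw import *
z,a=stroke(252.2,-10,60,step=18,stop=0.35)
ctrl.move_l([KX,KY,340],speed=200);ctrl.wait(.2)
print(status.get_t(),np.round(status.get_wrist_force(),1))
C=calib('wrist');im,d=cams.get_image('wrist');np.savez('wm.npz',im=im,d=d,K=C[0],D=C[1],R=C[2],t=C[3])
C=calib('side');im,d=cams.get_image('side');save('v11.png',cv2.resize(im[200:330,190:330],None,fx=4,fy=4))
E
```

```text
[43.3, (8, np.float64(0.04), np.float64(6.6)), (26, np.float64(0.07), np.float64(6.0)), (44, np.float64(0.19), np.float64(5.4)), (60, np.float64(0.04), np.float64(5.5))] 54.3917
55.0333
55.65 [-0.3  0.3 -0.4]
```

View pics/v11.png

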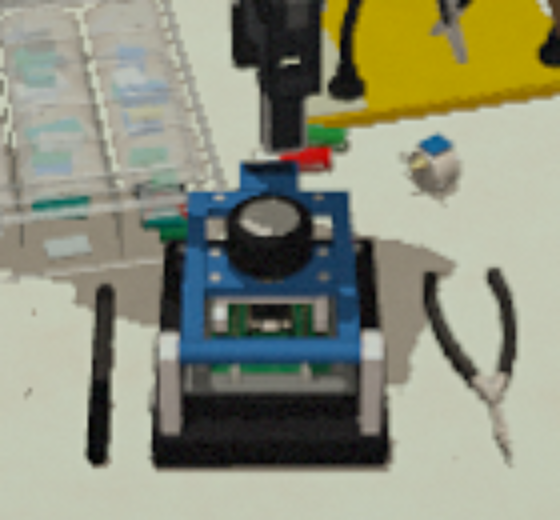

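```bash
python3 - <<'E'
from screw import *
ctrl.goto(J(-60,400),[180,0,YAW]);ctrl.wait(.1)
C=calib('wrist');im,d=cams.get_image('wrist');np.savez('wn.npz',im=im,d=d,K=C[0],D=C[1],R=C[2],t=C[3])
from ortho import *
o=[]
for t in('wk','wl','wn'):
    Q,_,_,_=pts(t); s=(Q[...,2]>98)&(Q[...,2]<116)&(abs(Q[...,0]-482)<15)&(abs(Q[...,1]+160)<15);print(t,s.sum(),Q[s].mean(0))
    o.append(ortho(t,110 if t=='wk' else 105,455,510,-190,-130,5)[:300,:266])
save('v12.png',np.hstack(o)); print(status.get_t())
E
```

```text
wk 926 [ 482.16611439 -159.31942457  109.66682751]
wl 905 [ 482.12169836 -159.33821905  104.92627535]
wn 899 [ 482.09495593 -159.37807342  104.90816386]
57.0583
```

View pics/v12.png

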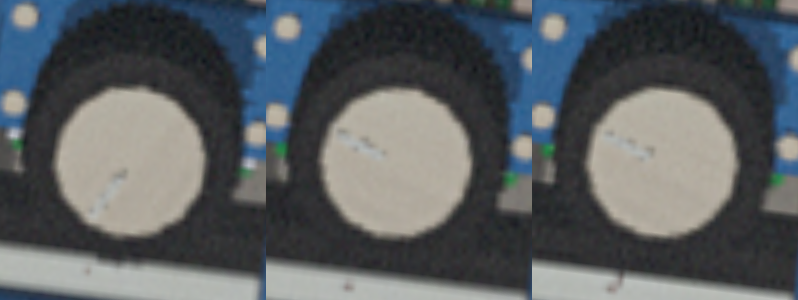

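```bash
python3 - <<'E'
from h import *
print(ctrl.sign_off(),status.get_t())
E
```

```text
the job is handed in; nothing more can be done
the job is handed in; nothing more can be done
```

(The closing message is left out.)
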